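# Put the long printing block away in its stayed-lid case

### The arm

A 7-joint arm with a two-finger parallel gripper is mounted at the origin on a cart in front of the work surface, level with it; the furniture and walls round the work are solid. World frame = base frame: x ahead of the robot, y to its left, z up, the work surface at z = 0. Lengths are in m, angles in rad, forces in N, time in s.
With the tool pointing down it reaches from about 0.35 to 0.9 m from the base axis. Payload 8.1 kg.
Tool frame: the origin (TCP) lies at the centre of the arm's flange, where the gripper is bolted on; the fingertips stand 178 mm ahead of it and the grasp point (between the pads) lies 159 mm ahead of it; z points along the fingers, y is the direction in which the jaws open and shut (so a half turn about z gives the same grasp; the last joint's range is limited). The gripper opens to 92 mm and grips with 3 to 60 N. Pads are 19 mm wide; open, the fingers measure 130 mm over their backs; the gripper's body (75 mm by 190 mm) begins 47 mm behind the grasp point.
Start: joints at [1.105, 0.434, 0.025, 1.573, -0.012, 1.134, -0.075], TCP at [0.222, -0.584, 0.405] pointing down, gripper open.
Joint ranges: [-2.62, 2.62], [-0.44, 2.09], [-1.27, 1.32], [0.08, 2.57], [-1.32, 4.46], [0.12, 2], [-2.74, 2.74]. Speed limits (rad/s): [2.22, 2.22, 3.01, 3.01, 3.14, 3.14, 3.14].

### API

Orientations are given as a rotation vector (axis times angle).
In Python, from cell import arm, get_image, camera_model gives the robot as it stands. The module is installed in compiled form; this text tells all that it offers.
- The arm moves only by the shell command python3 -m pendant 'ROWS' [FORCE]. ROWS is JSON, a list that holds one entry, the list of rows, each a list of 7 numbers: the shift along the tool's x, y, z in mm, then the turn, a rotation vector about the tool's x, y, z in rad, then the closure, from -1 (fully open) to 1 (shut). In form: [[[x, y, z, rx, ry, rz, hand], ...]]. A call has 1 to 20 rows; each row is the pose to reach, as a shift and turn from the pose commanded when the call began, along the tool's axes at that moment; what a row does not reach only later rows make up. A row lasts 1/8 s, in which the tool goes at most 62.5 mm and 10.7 degrees, less where a joint would pass 70% of its speed; a pose out of reach is approached as far as the arm can. A call with a gripper value outside its range is refused whole. The fingers move at their own pace and stop on an object; FORCE is the grip in N (left out, the last holds). Time passes only in rows, so rows that repeat a pose let the fingers close. It gives the time, the measured TCP pose, the force and the opening at its end, in the units of the state.
- arm.observe(): the state, without advancing time (a new reading comes with each control period).
- get_image(name): name is "scene" or "side" or "wrist"; returns the picture (420x560x3 uint8, red, green, blue); there is no depth.
- camera_model(name): a dict with "fx", "fy", "cx", "cy" (pixels), "position" and "orientation" of the camera in the world; the wrist camera has in their place "T_tool_cam" (4x4, takes a point from camera to tool coordinates, whose origin is the TCP and whose axes are the flange's). Camera axes: x right, y down, z forward; pixel columns grow to the right and rows downward; lengths in m; the calibration is good to about 2 mm. A picture is of the moment at which its call begins: read the wrist's pose just before it. camera_model takes no time and is no camera call.
- arm.sign_off(): hands the job in, once; it reports no verdict.
The state is a dict: "clock": time; "joints": joint angles; "dq": joint speeds; "joint_efforts": joint torques, N m; "position": TCP position; "ee_rot": TCP orientation; "force": force on the tool from outside, world axes, zero at the start; "ft_torque": the same for the moment, N m; "width": opening from 0.0 (shut) to 1.0 (fully open).
Only numpy, scipy, OpenCV 4.12 (cv2) and the standard library are available. Lean on these libraries where they do the work, as an engineer would, in place of code of your own. Each camera call takes 0.05 s, during which the arm holds its last target.

### The job

Raise the lid of the wooden case until its folding stay goes past straight and locks, and let go so that the stay holds it. Put the long narrow printing block (the one with a straight ridge for a grip) upright inside the case while the lid is locked open, then draw the stay's knee by its knob up and forward, towards the front of the case, so that the lid lifts a little and the knee folds, and close the lid fully down on the case. Leave the other blocks where they are.

Things in the scene. Friction and masses are not known exactly. Their poses are not given: they have to be found in the camera images.
- case: wooden case fixed to the table, 180 (its x) x 200 (its y) x 85 mm high, walls and floor 8 mm thick, under a hinged lid. Origin: centre of the underside; x points to the back (lid hinges), z up; the lid's bar handle is in front (-x), the brass folding stay outside on the right (-y). Yaw varies.
- lid_hinge (a point): middle of the lid's hinge axis, at the back top edge of the case, 85 mm above the table; the axis runs along the case's y. The lid is 12 mm thick with two low battens along x on top; the middle of its top, between them, is plain.
- lid_bar (a point): centre of the bar handle on the lid's front edge: a straight bar along the case's y, 90 mm long, about 10 mm thick, 35 mm clear of the edge so that a finger fits between. It moves with the lid on a circle of 217 mm radius about the hinge axis; 91 mm above the table when the lid is shut.
- case_lid (a joint): lid angle in rad: 0 shut, grows as the lid is raised. 1.484 is the highest, with the stay straight; locked, it rests at about 1.425. The lid weighs 0.28 kg; its hinge is stiff (0.2 N m), about enough to hold it where it is left; it can be pushed down from above.
- stay_knee (a joint): knee of the stay in rad: 0 folded, lid shut; 2.80 straight; 3.25 past straight at its stop: locked. A light spring (0.06 N m) draws it into the lock once the lid is within about 0.03 rad of its highest. To unlock, draw the knob up and forward with a few N: the lid first lifts by 0.06 rad, then the knee folds. Lid, knee and knob move as one linkage.
- stay_pivot (a point): point on the axis of the stay's lower pivot, at case x -22 mm, y -150 mm, z 63 mm (in the knob's plane). The knob runs round it on an 91 mm circle in the case's x-z plane. Knob angle (from level forward, growing upward then back): -0.26 lid shut, 0.28 at lid 0.3 rad, 0.70 at 0.6, 1.10 at 0.9, 1.53 at 1.2, 2.2 stay straight, 2.39 locked.
- stay_knob (a point): centre of the round wooden pull knob at the stay's knee: 52 mm long along the case's y, 16 mm thick with slightly thicker ends (21 mm). This point is 50 mm out from the right side of the case.
- long_block: loose dark wooden printing block, 42 (its x) x 112 (its y) x 55 mm high, about 0.09 kg; origin: centre of the underside, z up. On its 26 mm high foot a straight ridge along y, 32 mm thick and 88 mm long, rising to 55 mm, is the grip. It stands in one of three places right of the case, the knob-handled blocks in the others.
- knob_block_square: loose bystander: dark block with a 66 x 66 mm foot and a round knob grip, 83 mm high; origin: centre of the underside.
- knob_block_oblong: loose bystander: dark block with a 52 x 80 mm foot and a round knob grip, 83 mm high; origin: centre of the underside.
There are look-alikes about, which are no part of the job. What is shaped like the long_block but green or yellow is not meant.

How it is judged:
On the way, in this order (a step that is already met when the one before it is completed fails the run):
1. the lid stands open on the locked stay, let go (value of joint stay_knee above 3.05 rad and value of joint case_lid above 1.35 rad and contact force between the fingers and case below 0.3 N), for 0.2 s.
2. the long block stands in the case, let go, with the lid still locked open (value of joint stay_knee above 3.05 rad and x of long_block in the frame of case between -0.08 and 0.08 m and y of long_block in the frame of case between -0.09 and 0.09 m and z of long_block in the frame of case below 0.016 m and angle between long_block's own z axis and vertical below 0.15 rad and contact force between the fingers and long_block below 0.3 N), for 0.2 s.
3. the knee of the stay is folded (value of joint stay_knee below 2.5 rad), for 0.1 s.
At the end, for the whole second after the job is handed in: The lid is shut (within 0.04 rad) with the long block at rest inside the case, standing on its floor (within 8 mm) and upright within 0.15 rad (value of joint case_lid below 0.04 rad and x of long_block in the frame of case between -0.08 and 0.08 m and y of long_block in the frame of case between -0.09 and 0.09 m and z of long_block in the frame of case below 0.016 m and angle between long_block's own z axis and vertical below 0.15 rad and linear speed of long_block below 0.02 m/s); the robot touches nothing.
It fails at once if a knob-handled block was moved by more than 30 mm (distance of any of knob_block_square, knob_block_oblong from where it was at the start of the episode above 0.03 m).
It also fails if it takes over 69 s, if anything falls off the work surface, if the arm or the gripper's body presses on something with over 40 N, if the wrist force passes 120 N, or if a joint passes its speed limit or range.

## Working session

There is one attempt and no reset: what is moved stays moved. The work goes in short steps, Python scripts to look and compute and a shell command to move; the robot and the scene stay as the last step left them, time stands still between calls to the robot, and variables do not carry over. Pictures are saved under pics/ and viewed, and the job is handed in when it is done.

```bash
mkdir -p pics
cat > h.py <<'E'
import numpy as np, cv2
from cell import arm, get_image, camera_model
from scipy.spatial.transform import Rotation as R
def save(n,f):
    im=get_image(n); cv2.imwrite('pics/'+f,im[:,:,::-1]); return im
E
python3 - <<'E'
from h import *
s=arm.observe();print(s)
for n in ['scene','side','wrist']:
    save(n,n+'0.png');print(n,camera_model(n))
E
```

```text
{'clock': 0.0, 'joints': array([ 1.10536251,  0.43521334,  0.02493138,  1.57407346, -0.01158306,
        1.13399977, -0.07506271]), 'dq': array([-0.00080539, -0.00055817, -0.00068067, -0.00025177,  0.00015112,
       -0.0001246 , -0.00064999]), 'joint_efforts': array([-1.10494395e-03, -6.67857885e+01,  9.84285213e-01, -3.14459074e+01,
       -6.06830930e-02,  4.28323529e-02,  1.37538941e-04]), 'position': array([ 0.22173544, -0.58410226,  0.40395941]), 'ee_rot': array([-3.08856409e+00, -5.66567023e-01,  6.51022549e-04]), 'force': array([0.15724482, 0.22748496, 0.14788316]), 'ft_torque': array([ 0.03806712, -0.00106654,  0.0120386 ]), 'width': 1.002005873122786}
scene {'fx': 516.7516825800201, 'fy': 516.7516825800201, 'cx': 274.1461744027785, 'cy': 210.49340566860792, 'position': array([-0.19946147,  0.78705204,  0.99369119]), 'orientation': array([-0.84438591,  2.46191172, -1.14256377])}
side {'fx': 478.951142549039, 'fy': 478.951142549039, 'cx': 278.5261366520482, 'cy': 207.8545294273467, 'position': array([0.58991552, 0.87752395, 0.85247613]), 'orientation': array([-0.15292036, -2.800705  ,  1.33398155])}
wrist {'fx': 346.62723825572573, 'fy': 346.62723825572573, 'cx': 278.1486994589144, 'cy': 210.56791089725672, 'T_tool_cam': array([[ 3.17152469e-04, -9.56853732e-01, -2.90569844e-01,
         7.86869152e-02],
       [ 9.99999665e-01,  8.42126140e-05,  8.14169856e-04,
        -1.63204607e-04],
       [-7.54571819e-04, -2.90570005e-01,  9.56853438e-01,
         2.09936101e-02],
       [ 0.00000000e+00,  0.00000000e+00,  0.00000000e+00,
         1.00000000e+00]])}
```

View pics/scene0.png

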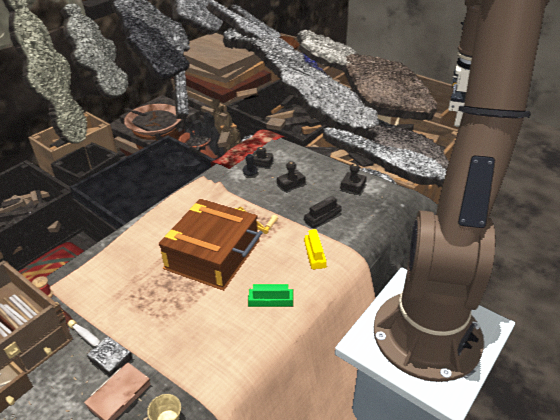

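View pics/side0.png

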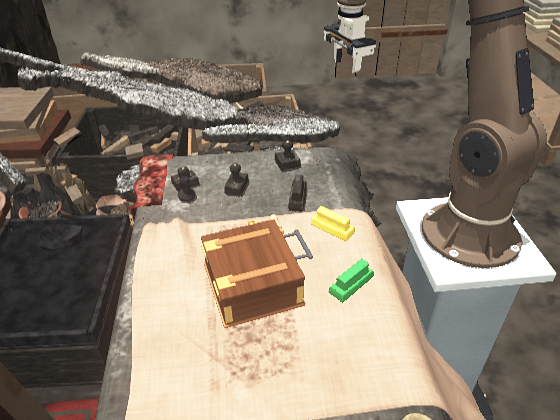

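View pics/wrist0.png

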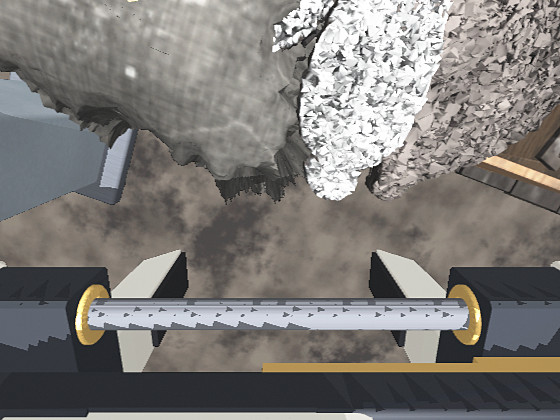

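Run:
```python
import cv2
a=cv2.imread('pics/scene0.png')[140:320,140:380]; cv2.imwrite('pics/sc_crop.png',cv2.resize(a,None,fx=3.3,fy=3.3,interpolation=cv2.INTER_CUBIC))
a=cv2.imread('pics/side0.png')[130:335,165:390]; cv2.imwrite('pics/si_crop.png',cv2.resize(a,None,fx=2.9,fy=2.9,interpolation=cv2.INTER_CUBIC))
```

```text
(no output)
```

View pics/sc_crop.png

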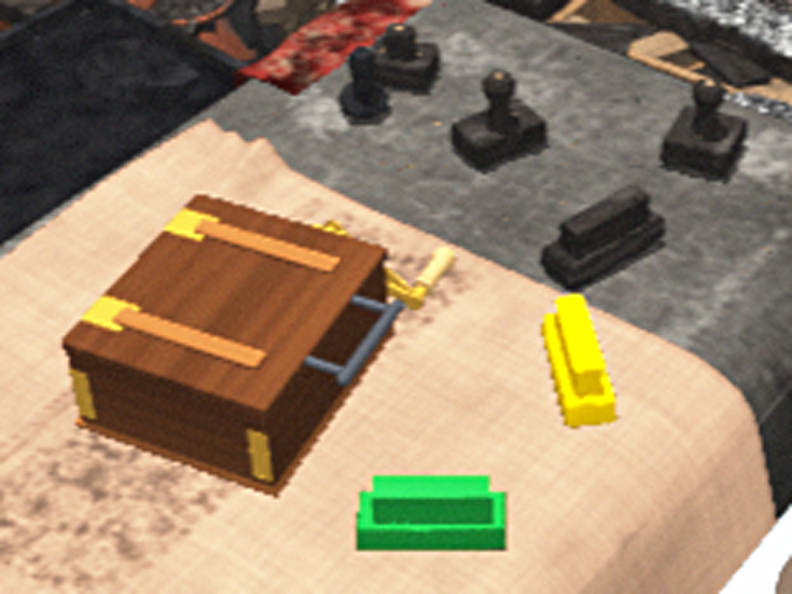

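View pics/si_crop.png

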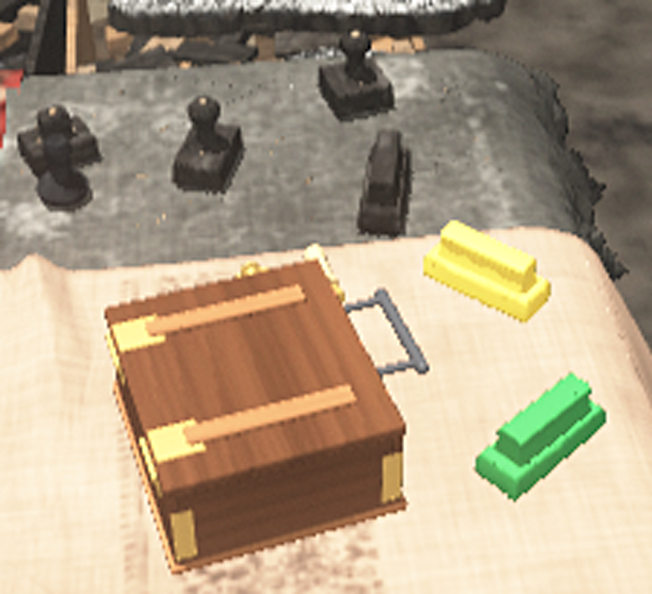

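```bash
cat >> h.py <<'E'
def ray(n,uv,s=None):
    c=camera_model(n)
    d=np.array([(uv[0]-c['cx'])/c['fx'],(uv[1]-c['cy'])/c['fy'],1.])
    if n=='wrist':
        T=c['T_tool_cam']; s=s or arm.observe(); Rt=R.from_rotvec(s['ee_rot']).as_matrix()
        return s['position']+Rt@T[:3,3], Rt@T[:3,:3]@d
    return c['position'],R.from_rotvec(c['orientation']).as_matrix()@d
def plane(n,uv,z,s=None):
    o,d=ray(n,uv,s); return o+d*(z-o[2])/d[2]
def tri(a,b):
    (o1,d1),(o2,d2)=ray('scene',a),ray('side',b)
    t=np.linalg.lstsq(np.c_[d1,-d2],o2-o1,rcond=None)[0]
    p,q=o1+t[0]*d1,o2+t[1]*d2; return (p+q)/2,np.linalg.norm(p-q)
E
python3 - <<'E'
from h import *
np.set_printoptions(precision=4,suppress=True)
S=lambda x,y:(x/3.3+140-.35,y/3.3+140-.35); D=lambda x,y:(x/2.9+165-.35,y/2.9+130-.35)
P=dict(BL=((65,347),(160,492)),FL=((265,410),(405,430)),FR=((385,253),(320,262)),BR=((197,197),(107,310)),barR=((400,305),(382,293)),barL=((345,380),(423,370)),
 blkA=((545,255),(365,222)),)
for k,(a,b) in P.items():
    z=.097 if k[0] in'BF' and len(k)==2 else .091
    print(k,*tri(S(*a),D(*b)),plane('scene',S(*a),z),plane('side',D(*b),z))
# long block ridge top z=.055: scene crop corners & side
for p in [(563,228),(572,240),(648,202),(636,188)]: print('ridge sc',plane('scene',S(*p),.055))
for p in [(367,182),(391,188),(401,135),(382,130)]: print('ridge si',plane('side',D(*p),.055))
for n,p in dict(kA=(498,78),kB=(708,92),kC=(400,38),kD=(362,55)).items(): print(n,plane('scene',S(*p),.08))
for n,p in dict(kA=(204,102),kB=(355,38),kC=(50,110)).items(): print(n,plane('side',D(*p),.08))
E
```

```text
BL [0.6498 0.2234 0.0829] 0.007478082531432285 [0.6337 0.2363 0.097 ] [0.6497 0.2306 0.097 ]
FL [0.47   0.1877 0.0909] 0.0012811007197843084 [0.465  0.1925 0.097 ] [0.471  0.1924 0.097 ]
FR [ 0.5134 -0.003   0.0936] 0.0048627380846125254 [0.5088 0.0031 0.097 ] [ 0.5141 -0.0027  0.097 ]
BR [0.6901 0.0363 0.093 ] 0.005541927639315024 [0.6835 0.043  0.097 ] [0.6904 0.0366 0.097 ]
barR [0.4663 0.0353 0.0888] 0.0034542036308152346 [0.4634 0.0393 0.091 ] [0.4668 0.0352 0.091 ]
barL [0.4464 0.1248 0.0872] 0.002297644652556542 [0.4429 0.129  0.091 ] [0.4472 0.127  0.091 ]
blkA [ 0.4575 -0.1496  0.017 ] 9.339246412128355e-05 [ 0.4077 -0.0787  0.091 ] [ 0.4692 -0.0585  0.091 ]
ridge sc [ 0.4406 -0.1516  0.055 ]
ridge sc [ 0.4251 -0.1431  0.055 ]
ridge sc [ 0.4018 -0.2254  0.055 ]
ridge sc [ 0.4212 -0.2357  0.055 ]
ridge si [ 0.4542 -0.1625  0.055 ]
ridge si [ 0.4329 -0.1506  0.055 ]
ridge si [ 0.4112 -0.2348  0.055 ]
ridge si [ 0.4287 -0.2455  0.055 ]
kA [ 0.6004 -0.2703  0.08  ]
kB [ 0.4308 -0.3681  0.08  ]
kC [ 0.7179 -0.268   0.08  ]
kD [ 0.7284 -0.2234  0.08  ]
kA [ 0.6028 -0.2791  0.08  ]
kB [ 0.4397 -0.3812  0.08  ]
kC [ 0.7546 -0.2831  0.08  ]
```

```bash
cat >> h.py <<'E'
def down(yaw): # tool z down, tool y along heading yaw
    y=np.array([np.cos(yaw),np.sin(yaw),0]); z=np.array([0,0,-1.]); return np.c_[np.cross(y,z),y,z]
def row(p,Rt,tcp=True):
    """p: target (TCP, or grasp point if tcp False)"""
    s=arm.observe(); R0=R.from_rotvec(s['ee_rot']).as_matrix(); p=np.array(p,float)
    if not tcp: p=p-Rt[:,2]*.159
    print('row mm',np.round(R0.T@(p-s['position'])*1000,1),'rot',np.round(R.from_matrix(R0.T@Rt).as_rotvec(),3))
def st():
    s=arm.observe(); Rm=R.from_rotvec(s['ee_rot']).as_matrix()
    print('t %.2f'%s['clock'],'tcp',s['position'].round(4),'gp',(s['position']+.159*Rm[:,2]).round(4),'F',s['force'].round(1),'w',round(s['width'],3),'q',s['joints'].round(2),'yY',Rm[:,1].round(3),'z',Rm[:,2].round(3))
E
python3 -c "
from h import *
row([.53,.10,.46],down(.215));st()"
```

```text
row mm [ 531.  -530.3  -55.3] rot [-1.000e-03 -1.000e-03 -1.423e+00]
t 0.15 tcp [ 0.2217 -0.5842  0.4042] gp [ 0.2216 -0.584   0.2452] F [-0.8  0.4 -0.5] w 0.999 q [ 1.11  0.44  0.02  1.57 -0.01  1.13 -0.08] yY [ 0.355 -0.935 -0.001] z [-0.     0.001 -1.   ]
```

```bash
python3 -m pendant '[[[531,-530,-55,0,0,-1.423,0.3],[531,-530,-55,0,0,-1.423,0.3],[531,-530,-55,0,0,-1.423,0.3],[531,-530,-55,0,0,-1.423,0.3],[531,-530,-55,0,0,-1.423,0.3],[531,-530,-55,0,0,-1.423,0.3],[531,-530,-55,0,0,-1.423,0.3],[531,-530,-55,0,0,-1.423,0.3],[531,-530,-55,0,0,-1.423,0.3],[531,-530,-55,0,0,-1.423,0.3],[531,-530,-55,0,0,-1.423,0.3],[531,-530,-55,0,0,-1.423,0.3],[531,-530,-55,0,0,-1.423,0.3],[531,-530,-55,0,0,-1.423,0.3],[531,-530,-55,0,0,-1.423,0.3],[531,-530,-55,0,0,-1.423,0.3]]]' 20
python3 -c "
from h import *
st();save('wrist','wrist1.png')"
```

```text
clock: 2.15
position: [0.53, 0.0982, 0.4597]
ee_rot: [1.973, 2.444, -0.001]
force: [-0.2, -0.3, 0.9]
width: 0.345
t 2.15 tcp [0.53   0.0982 0.4597] gp [0.5301 0.0981 0.3007] F [-0.2 -0.3  0.9] w 0.345 q [ 0.2   0.32 -0.63  1.66  0.2   1.22 -0.26] yY [ 0.977  0.211 -0.   ] z [ 0.    -0.001 -1.   ]
```

View pics/wrist1.png

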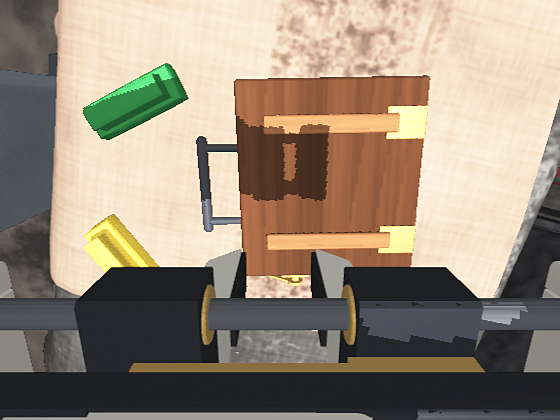

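The wrist view shows the lid with corners at about (235,79), (429,76), (414,275) and (243,276). The bar runs from (202,140) to (208,228).

Run:
```python
from h import *
np.set_printoptions(precision=4,suppress=True)
for n,p,z in [('FL',(235,79),.097),('BL',(429,76),.097),('FR',(243,276),.097),('BR?',(414,274),.097),('barL',(202,139),.091),('barR',(208,229),.091),('barLo',(198,139),.091),('hingeL',(401,122),.1),('hingeR',(384,240),.1)]:
    print(n,plane('wrist',p,z))
im=cv2.imread('pics/wrist1.png')[60:290,180:450]; cv2.imwrite('pics/w1c.png',cv2.resize(im,None,fx=2.6,fy=2.6,interpolation=cv2.INTER_CUBIC))
```

```text
FL [0.4696 0.1893 0.097 ]
BL [0.644  0.2297 0.097 ]
FR [ 0.5138 -0.0078  0.097 ]
BR? [0.6959 0.0341 0.097 ]
barL [0.4468 0.128  0.091 ]
barR [0.4671 0.0358 0.091 ]
barLo [0.443  0.1272 0.091 ]
hingeL [0.6306 0.1849 0.1   ]
hingeR [0.6507 0.0663 0.1   ]
```

View pics/w1c.png

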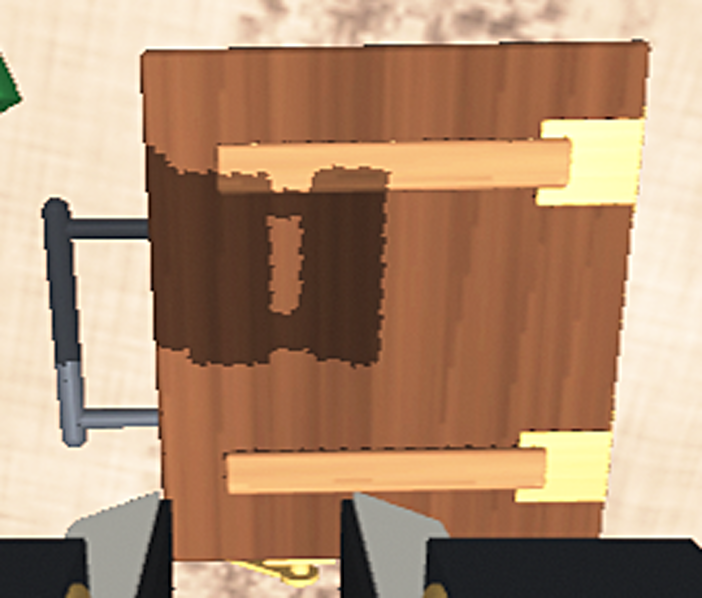

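```bash
python3 -c "
from h import *
row([.457,.083,.15],down(.219),False);row([.457,.083,.09],down(.219),False)"
```

```text
row mm [  0.5 -74.7 150.8] rot [-0.     0.001 -0.006]
row mm [  0.5 -74.7 210.8] rot [-0.     0.001 -0.006]
```

```bash
python3 -m pendant '[[[0,-74.7,60,0,0,-0.006,0.435],[0,-74.7,110,0,0,-0.006,0.435],[0,-74.7,150,0,0,-0.006,0.435],[0,-74.7,150,0,0,-0.006,0.435]]]' 20
python3 -c "
from h import *
st();save('wrist','wrist2.png');save('side','side2.png')"
```

```text
clock: 2.7
position: [0.4556, 0.0825, 0.3075]
ee_rot: [-1.961, -2.449, 0.008]
force: [0.5, -0.4, 0.1]
width: 0.282
t 2.70 tcp [0.4556 0.0825 0.3075] gp [0.4546 0.0822 0.1485] F [ 0.5 -0.4  0.1] w 0.282 q [ 0.19  0.36 -0.61  2.03  0.28  0.83 -0.36] yY [ 0.976  0.219 -0.006] z [-0.006 -0.002 -1.   ]
```

View pics/wrist2.png

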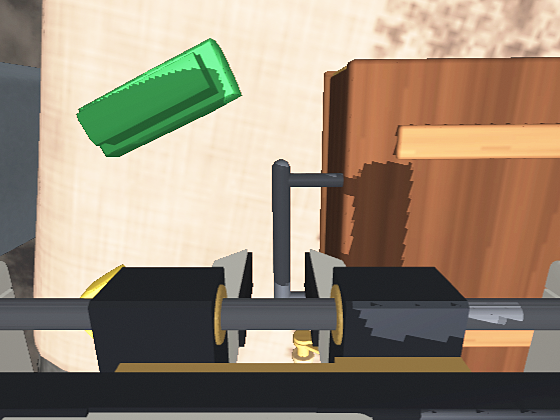

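View pics/side2.png

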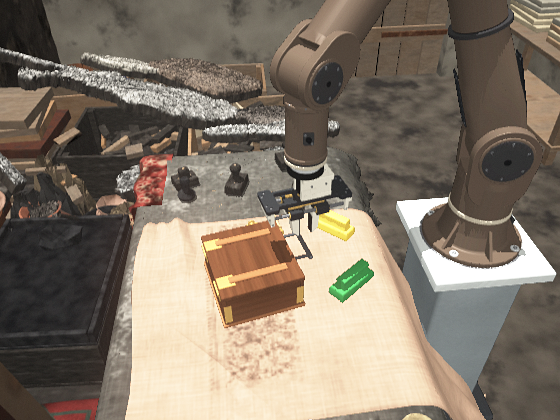

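The wrist view shows the bar at column 281, between the pads (245 and 315).

```bash
python3 -m pendant '[[[0,1,40,0,0,0,0.435],[0,1,59,0,0,0,0.435],[0,1,59,0,0,0,0.435],[0,1,59,0,0,0,1],[0,1,59,0,0,0,1],[0,1,59,0,0,0,1],[0,1,59,0,0,0,1]]]' 25
python3 -c "
from h import *
st();save('wrist','wrist3.png')"
```

```text
clock: 3.68
position: [0.4566, 0.0836, 0.2516]
ee_rot: [-1.962, -2.452, 0.006]
force: [-9.5, -1.3, 9.4]
width: 0.108
t 3.67 tcp [0.4566 0.0836 0.2516] gp [0.4561 0.0833 0.0926] F [-9.5 -1.3  9.4] w 0.108 q [ 0.14  0.45 -0.56  2.09  0.37  0.7  -0.44] yY [ 0.976  0.219 -0.003] z [-0.003 -0.002 -1.   ]
```

View pics/wrist3.png

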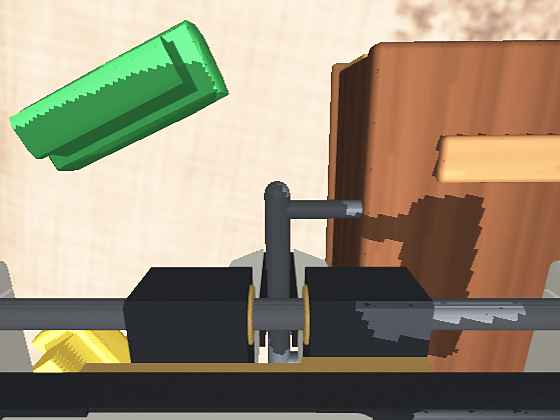

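```bash
python3 -m pendant '[[[0,1.1,-21.7,0,0,0,1],[0,4.3,-43.1,0,0,0,1],[0,9.7,-64.1,0,0,0,1],[0,17.1,-84.5,0,0,0,1],[0,26.6,-104,0,0,0,1],[0,37.9,-122.5,0,0,0,1],[0,51,-139.8,0,0,0,1],[0,65.8,-155.7,0,0,0,1],[0,82.1,-170,0,0,0,1],[0,99.8,-182.6,0,0,0,1],[0,99.8,-182.6,0,0,0,1]]]'
python3 -c "
from h import *
st();save('side','side4.png')"
```

```text
clock: 5.1
position: [0.5559, 0.1066, 0.4357]
ee_rot: [1.962, 2.452, 0.004]
force: [-4.8, -0.9, 7.4]
width: 0.107
t 5.10 tcp [0.5559 0.1066 0.4357] gp [0.5563 0.1068 0.2767] F [-4.8 -0.9  7.4] w 0.107 q [ 0.17  0.39 -0.62  1.64  0.24  1.19 -0.28] yY [0.976 0.22  0.003] z [ 0.003  0.001 -1.   ]
```

View pics/side4.png

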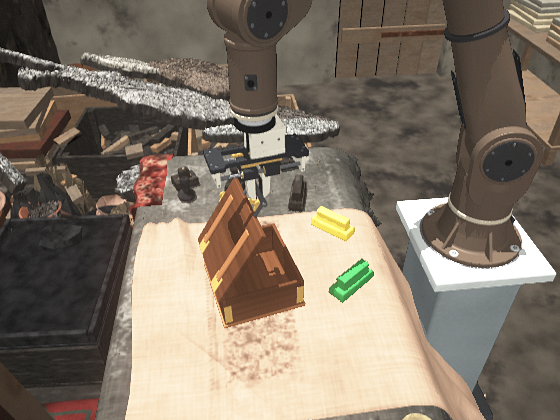

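```bash
python3 -m pendant '[[[0,18.8,-10.8,0,0,0,1],[0,38.6,-19.7,0,0,0,1],[0,59.2,-26.5,0,0,0,1],[0,80.3,-31.2,0,0,0,1],[0,91,-32.8,0,0,0,1],[0,98.4,-33.6,0,0,0,1],[0,101,-34,0,0,0,1],[0,101,-34,0,0,0,1],[0,101,-34,0,0,0,1]]]'
python3 -c "
from h import *
st();save('side','side5.png');save('scene','scene5.png')"
```

```text
clock: 6.28
position: [0.6532, 0.1285, 0.4679]
ee_rot: [-1.961, -2.453, -0.0]
force: [-4.9, 4.1, 5.3]
width: 0.109
t 6.28 tcp [0.6532 0.1285 0.4679] gp [0.6531 0.1286 0.3089] F [-4.9  4.1  5.3] w 0.109 q [ 0.08  0.53 -0.58  1.33  0.29  1.36 -0.28] yY [ 0.975  0.22  -0.001] z [-0.001  0.001 -1.   ]
```

View pics/side5.png

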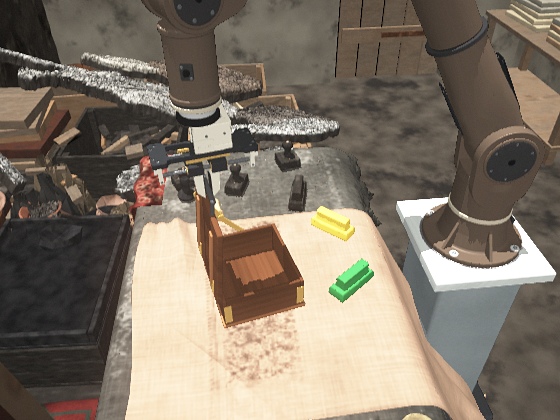

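View pics/scene5.png

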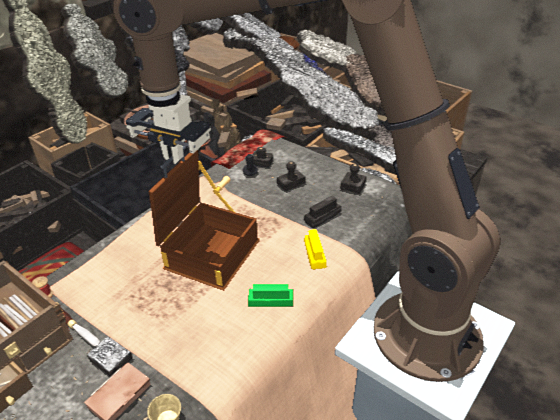

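```bash
python3 - <<'E'
from h import *
a=cv2.imread('pics/scene5.png')[140:260,140:270]; b=cv2.imread('pics/side5.png')[150:270,170:300]
cv2.imwrite('pics/c5.png',np.hstack([cv2.resize(x,(390,360),interpolation=cv2.INTER_CUBIC) for x in(a,b)]))
cat=lambda:0
C=np.array([.581,.111,0]);Y=.219
def proj(n,P):
    c=camera_model(n);q=R.from_rotvec(c['orientation']).inv().apply(P-c['position']);return (q[:2]/q[2]*c['fx']+[c['cx'],c['cy']]).round(1)
for th in (2.1,2.2,2.3,2.39):
    P=C+R.from_euler('z',Y).apply([-.022-.091*np.cos(th),-.150,.063+.091*np.sin(th)])
    print(th,P.round(4),(proj('scene',P)-[140,140])*3,(proj('side',P)-[170,150])*3+[390,0])
E
cat >> h.py <<'E'
C=np.array([.581,.111,0]);Y=.219
def cw(x,y,z): return C+R.from_euler('z',Y).apply([x,y,z])
def proj(n,P):
    c=camera_model(n);q=R.from_rotvec(c['orientation']).inv().apply(P-c['position']);return (q[:2]/q[2]*c['fx']+[c['cx'],c['cy']]).round(1)
E
```

```text
2.1 [ 0.637  -0.0302  0.1416] [264. 120.] [547.5 156.9]
2.2 [ 0.6444 -0.0286  0.1366] [257.4 122.1] [538.8 163.5]
2.3 [ 0.6513 -0.027   0.1309] [251.4 125.4] [530.7 171. ]
2.39 [ 0.657  -0.0258  0.1251] [246.6 128.7] [524.1 178.2]
```

View pics/c5.png

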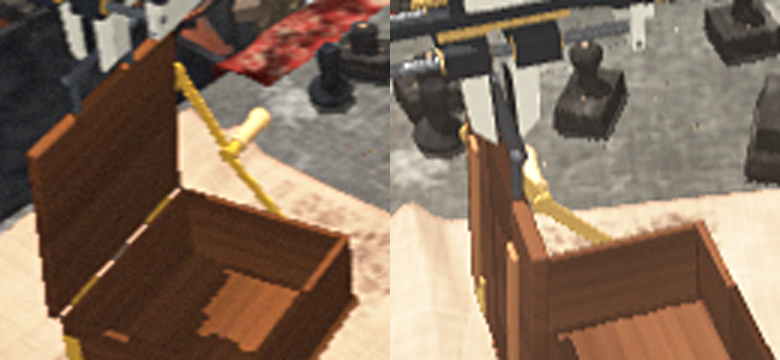

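```bash
python3 -m pendant '[[[0,0,0,0,0,0,0.3],[0,0,0,0,0,0,0.1],[0,0,0,0,0,0,-0.1],[0,0,-40,0,0,0,-0.1],[0,0,-75,0,0,0,-0.1],[0,0,-75,0,0,0,-0.1]]]'
python3 - <<'E'
from h import *
st()
a=save('scene','scene6.png')[140:260,140:270]; b=save('side','side6.png')[150:270,170:300]
cv2.imwrite('pics/c6.png',np.hstack([cv2.resize(x,(390,360),interpolation=cv2.INTER_CUBIC) for x in(a,b)])[:,:,::-1])
E
```

```text
clock: 7.12
position: [0.6544, 0.128, 0.5455]
ee_rot: [1.962, 2.449, 0.007]
force: [-0.1, 1.0, -0.7]
width: 0.552
t 7.12 tcp [0.6544 0.128  0.5455] gp [0.6553 0.1282 0.3865] F [-0.1  1.  -0.7] w 0.552 q [ 0.06  0.5  -0.58  1.18  0.27  1.52 -0.25] yY [0.976 0.218 0.006] z [ 0.005  0.001 -1.   ]
```

View pics/c6.png

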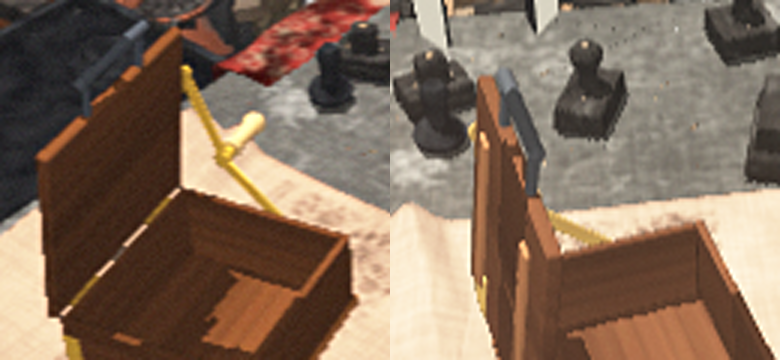

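Locked: the knee in the scene crop at (222,155) is bent backwards past the straight line, and the lid stands free. Now the block.

```bash
python3 -c "
from h import *
row([.431,-.198,.24],down(-.263),False)"
```

```text
row mm [-268.8 -289.   143.1] rot [0.    0.    0.483]
```

```bash
python3 -m pendant '[[[-90,-96,0,0,0,0.16,0],[-180,-192,0,0,0,0.32,0],[-268,-289,60,0,0,0.483,0],[-268,-289,100,0,0,0.483,0],[-268,-289,143,0,0,0.483,0],[-268,-289,143,0,0,0.483,0],[-268,-289,143,0,0,0.483,0],[-268,-289,143,0,0,0.483,0],[-268,-289,143,0,0,0.483,0]]]'
python3 -c "
from h import *
st();save('wrist','wrist7.png')"
```

```text
clock: 8.35
position: [0.4309, -0.1967, 0.399]
ee_rot: [-2.492, -1.911, 0.0]
force: [0.7, 0.8, 0.9]
width: 0.499
t 8.35 tcp [ 0.4309 -0.1967  0.399 ] gp [ 0.4308 -0.1966  0.24  ] F [0.7 0.8 0.9] w 0.499 q [ 0.66  0.23 -0.41  1.91  0.1   1.02 -0.06] yY [ 0.966 -0.259 -0.001] z [-0.001  0.001 -1.   ]
```

View pics/wrist7.png

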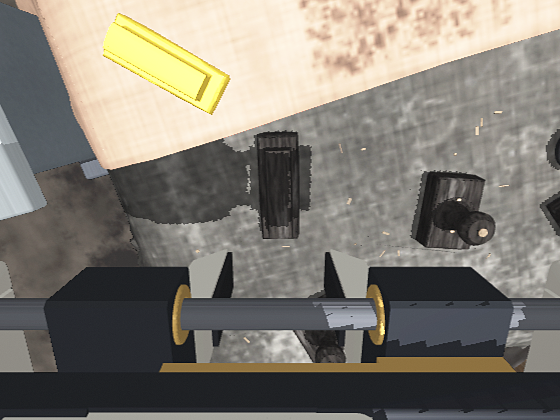

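```bash
python3 -c "
from h import *
a=cv2.imread('pics/wrist7.png')[120:255,220:340]
a=np.clip(a.astype(float)*2.2,0,255).astype(np.uint8)
cv2.imwrite('pics/w7c.png',cv2.resize(a,None,fx=4.4,fy=4.4,interpolation=cv2.INTER_CUBIC))"
```

```text
(no output)
```

View pics/w7c.png

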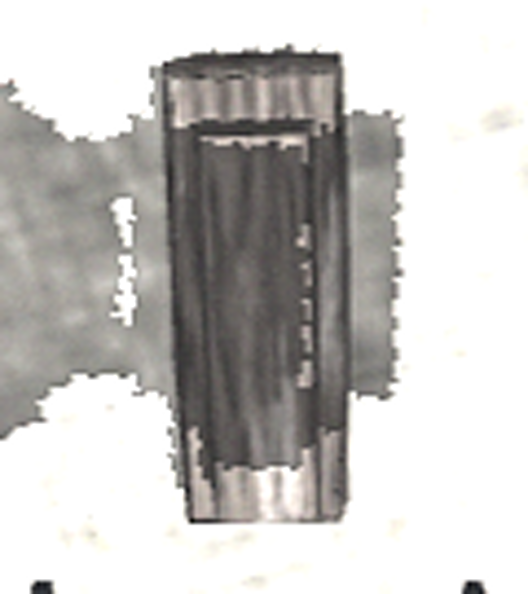

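Run:
```python
from h import *
f=lambda p:(p[0]/4.4+220-.4,p[1]/4.4+120-.4)
for z,L in((.055,[(200,140),(308,140),(310,462),(212,465)]),(.026,[(165,72),(342,72),(345,518),(188,520)])):
    P=np.array([plane('wrist',f(p),z) for p in L]);c=P.mean(0);v=P[:2].mean(0)-P[2:].mean(0)
    print(P.round(4).tolist(),c.round(4),'yaw',-np.arctan2(v[0],v[1]),np.linalg.norm(v))
```

```text
[[0.4297, -0.1565, 0.055], [0.4517, -0.1624, 0.055], [0.4343, -0.2321, 0.055], [0.4128, -0.2271, 0.055]] [ 0.4321 -0.1945  0.055 ] yaw -0.23969861458746267 0.0721973246011401
[[0.4242, -0.143, 0.026], [0.463, -0.1534, 0.026], [0.4375, -0.2586, 0.026], [0.3998, -0.2491, 0.026]] [ 0.4311 -0.201   0.026 ] yaw -0.23192047578480057 0.10855629170685936
```

```bash
python3 -c "
from h import *
row([.4316,-.199,.05],down(-.238),False)"
```

```text
row mm [ -2.8   0.8 190.5] rot [ 0.    -0.001 -0.023]
```

```bash
python3 -m pendant '[[[-2,1,60,0,0,-0.023,-0.2],[-2,1,120,0,0,-0.023,-0.2],[-2,1,165,0,0,-0.023,-0.2],[-2,1,190,0,0,-0.023,-0.2],[-2,1,190,0,0,-0.023,-0.2],[-2,1,190,0,0,-0.023,1],[-2,1,190,0,0,-0.023,1],[-2,1,190,0,0,-0.023,1],[-2,1,190,0,0,-0.023,1],[-2,1,140,0,0,-0.023,1],[-2,1,90,0,0,-0.023,1],[-2,1,40,0,0,-0.023,1],[-2,1,40,0,0,-0.023,1]]]' 25
python3 -c "
from h import *
st();save('wrist','wrist8.png');save('side','side8.png')"
```

```text
clock: 10.02
position: [0.4323, -0.1993, 0.3631]
ee_rot: [2.466, 1.936, 0.005]
force: [-0.2, -0.1, -0.1]
width: 0.32
t 10.03 tcp [ 0.4323 -0.1993  0.3631] gp [ 0.4334 -0.1998  0.2041] F [-0.2 -0.1 -0.1] w 0.32 q [ 0.67  0.27 -0.42  1.96  0.14  0.93 -0.06] yY [ 0.971 -0.237  0.007] z [ 0.007 -0.003 -1.   ]
```

View pics/wrist8.png

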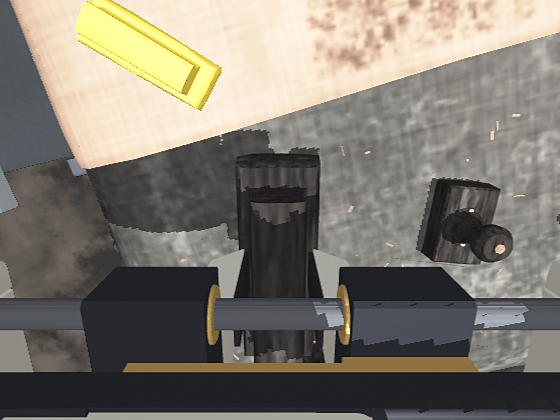

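View pics/side8.png

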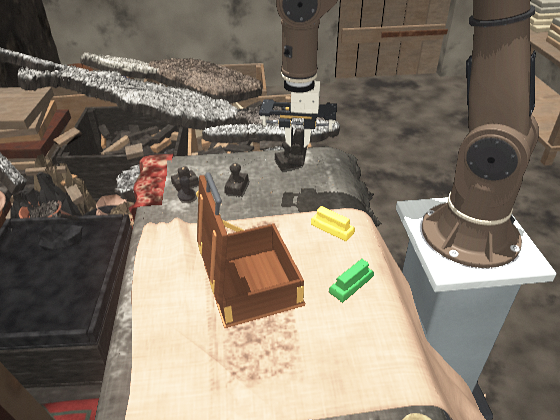

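```bash
python3 -c "
from h import *
print(cw(-.07,.02,.2))
row(cw(-.07,.02,.2),down(Y+np.pi/2),False)"
```

```text
[0.50832686 0.11531455 0.2       ]
row mm [3.239e+02 5.000e-01 2.000e-01] rot [-0.000e+00  1.000e-03 -2.029e+00]
```

```bash
python3 -m pendant '[[[30,0,0,0,0,-0.18,1],[60,0,0,0,0,-0.36,1],[90,0,0,0,0,-0.54,1],[120,0,0,0,0,-0.72,1],[150,0,0,0,0,-0.9,1],[180,0,0,0,0,-1.08,1],[210,0,0,0,0,-1.26,1],[240,0,0,0,0,-1.44,1],[270,0,0,0,0,-1.62,1],[300,0,0,0,0,-1.8,1],[324,0,0,0,0,-1.96,1],[324,0,0,0,0,-2.029,1],[324,0,0,0,0,-2.029,1],[324,0,0,0,0,-2.029,1]]]'
python3 -c "
from h import *
st();save('side','side9.png');row(cw(-.01,.02,.2),down(Y+np.pi/2),False)"
```

```text
clock: 11.88
position: [0.5078, 0.1152, 0.3584]
ee_rot: [0.34, -3.121, 0.0]
force: [-0.4, -0.3, -0.4]
width: 0.317
t 11.88 tcp [0.5078 0.1152 0.3584] gp [0.5075 0.1151 0.1994] F [-0.4 -0.3 -0.4] w 0.317 q [ 0.35  0.47 -0.93  1.83  0.43  1.06  1.05] yY [-0.215  0.977  0.   ] z [-0.002 -0.    -1.   ]
row mm [-60.5   0.1  -0.4] rot [-0.    -0.001 -0.002]
```

View pics/side9.png

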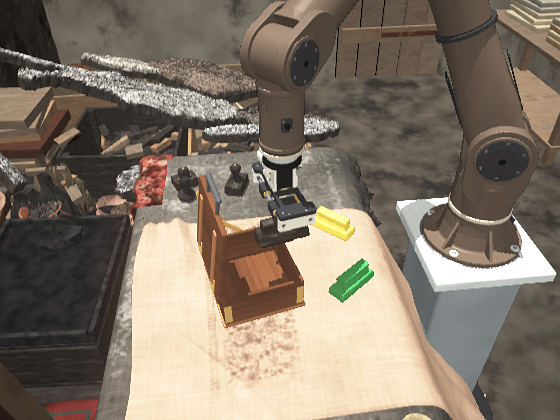

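```bash
python3 -m pendant '[[[-35,0,0,0,0,0,1],[-60.5,0,0,0,0,0,1],[-60.5,0,20,0,0,0,1],[-60.5,0,50,0,0,0,1],[-60.5,0,80,0,0,0,1],[-60.5,0,110,0,0,0,1],[-60.5,0,125,0,0,0,1],[-60.5,0,135,0,0,0,1],[-60.5,0,135,0,0,0,1]]]'
python3 -c "
from h import *
st();save('side','side10.png');save('wrist','wrist10.png')"
```

```text
clock: 13.05
position: [0.5669, 0.1287, 0.2242]
ee_rot: [0.343, -3.122, 0.0]
force: [-0.1, -0.6, -0.2]
width: 0.318
t 13.05 tcp [0.5669 0.1287 0.2242] gp [0.5669 0.1287 0.0652] F [-0.1 -0.6 -0.2] w 0.318 q [ 0.21  0.71 -0.78  1.82  0.63  0.88  0.92] yY [-0.217  0.976 -0.   ] z [-0. -0. -1.]
```

View pics/side10.png

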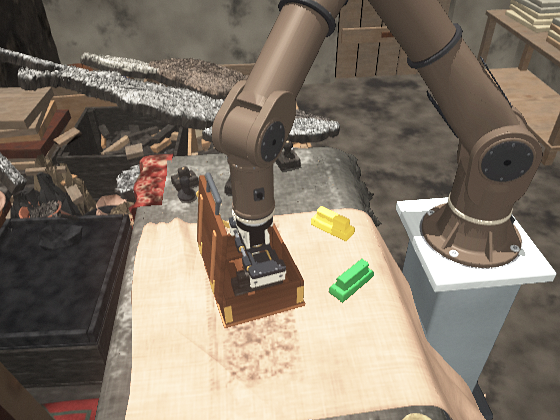

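View pics/wrist10.png

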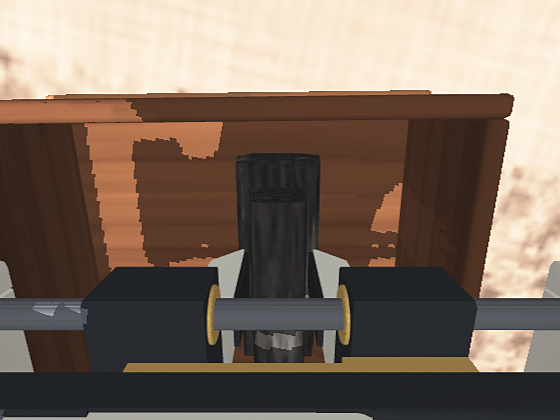

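```bash
python3 -m pendant '[[[0,0,4,0,0,0,1],[0,0,7,0,0,0,1],[0,0,8,0,0,0,1],[0,0,8,0,0,0,0.2],[0,0,8,0,0,0,-0.1],[0,0,8,0,0,0,-0.2],[0,0,8,0,0,0,-0.2],[0,0,-30,0,0,0,-0.2],[0,0,-70,0,0,0,-0.2],[0,0,-110,0,0,0,-0.2],[0,0,-110,0,0,0,-0.2]]]'
python3 -c "
from h import *
st();save('side','side11.png');save('wrist','wrist11.png')"
```

```text
clock: 14.52
position: [0.5678, 0.1296, 0.3374]
ee_rot: [-0.343, 3.118, 0.002]
force: [0.1, -0.8, -0.6]
width: 0.601
t 14.53 tcp [0.5678 0.1296 0.3374] gp [0.5686 0.1299 0.1784] F [ 0.1 -0.8 -0.6] w 0.601 q [ 0.27  0.58 -0.87  1.71  0.5   1.08  1.03] yY [-0.217  0.976  0.   ] z [ 0.005  0.002 -1.   ]
```

View pics/side11.png

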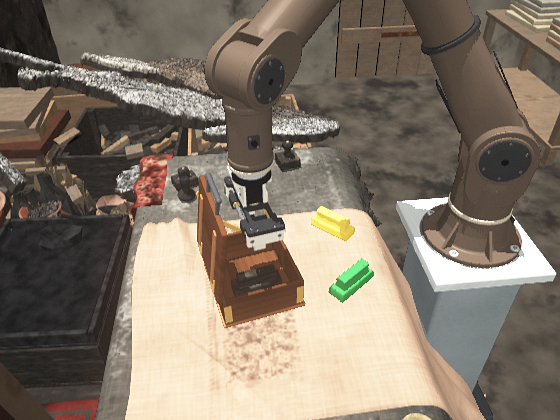

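View pics/wrist11.png

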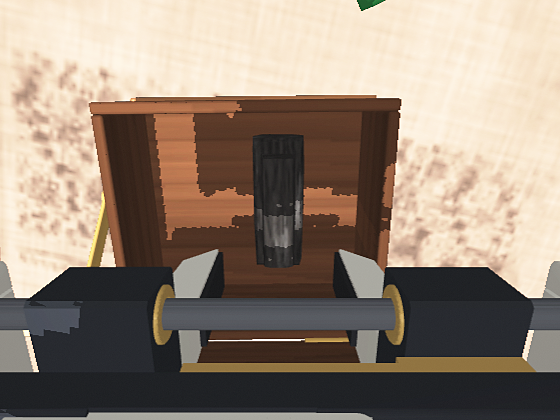

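```bash
cat >> h.py <<'E'
def tilt(t,yaw=None):
    Rc=R.from_euler('z',Y if yaw is None else yaw).as_matrix()
    y=np.array([1.,0,0]); z=np.array([0,np.sin(t),-np.cos(t)]); return Rc@np.c_[np.cross(y,z),y,z]
def knob(th,dy=-.006): return cw(-.022-.091*np.cos(th),-.15+dy,.063+.091*np.sin(th))
E
python3 -c "
from h import *
row(cw(-.11,-.10,.24),tilt(.35),False)
row(knob(2.39)+[0,0,.11],tilt(.35),False)
"
```

```text
row mm [ 100.1 -174.8  -55.1] rot [-0.275  0.275  1.553]
row mm [ -54.3 -230.8  -50.2] rot [-0.275  0.275  1.553]
```

```bash
python3 -m pendant '[[[50,0,-40,0,0,0,-0.2],[100,0,-55,0,0,0.1,-0.2],[100,-40,-55,-0.07,0.07,0.3,-0.2],[100,-80,-55,-0.1,0.1,0.48,-0.2],[100,-120,-55,-0.13,0.13,0.66,-0.2],[100,-150,-55,-0.16,0.16,0.84,-0.2],[100,-175,-55,-0.19,0.19,1.02,-0.2],[100,-175,-55,-0.22,0.22,1.2,-0.2],[100,-175,-55,-0.25,0.25,1.38,-0.2],[100,-175,-55,-0.275,0.275,1.553,-0.2],[100,-175,-55,-0.275,0.275,1.553,-0.2],[100,-175,-55,-0.275,0.275,1.553,-0.2],[100,-175,-55,-0.275,0.275,1.553,0.1]]]'
python3 -c "
from h import *
st();save('side','side12.png');save('scene','scene12.png');save('wrist','wrist12.png')
row(knob(2.39)+[0,0,.11],tilt(.35),False)
print([proj(n,knob(t,0)) for n in('scene','side') for t in(2.2,2.39)])
a=cv2.imread('pics/scene12.png')[130:250,160:290]; b=cv2.imread('pics/side12.png')[150:270,170:300]
cv2.imwrite('pics/c12.png',np.hstack([cv2.resize(x,(390,360),interpolation=cv2.INTER_CUBIC) for x in(a,b)]))
"
```

```text
clock: 16.25
position: [0.5075, -0.0636, 0.389]
ee_rot: [-1.78, -2.227, -0.315]
force: [0.3, 0.1, 0.1]
width: 0.533
t 16.25 tcp [ 0.5075 -0.0636  0.389 ] gp [ 0.4955 -0.0104  0.2397] F [0.3 0.1 0.1] w 0.533 q [ 0.63  0.4  -0.66  1.78 -0.11  1.12  0.28] yY [0.975 0.22  0.   ] z [-0.076  0.335 -0.939]
row mm [-54.5 154.1 -14.8] rot [-0.    -0.     0.002]
[array([225.8, 180.7]), array([222.2, 182.9]), array([219.6, 204.5]), array([214.7, 209.4])]
```

View pics/c12.png

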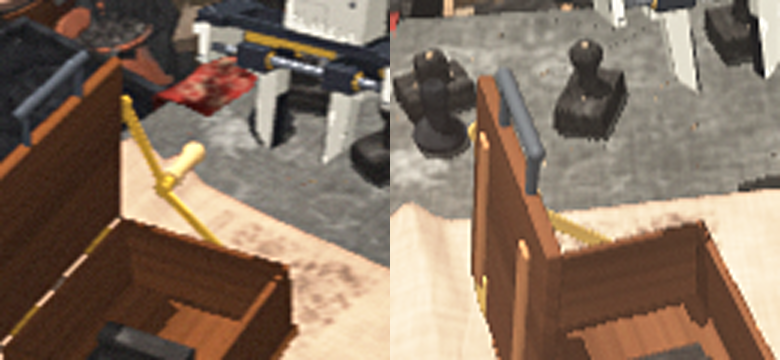

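View pics/wrist12.png

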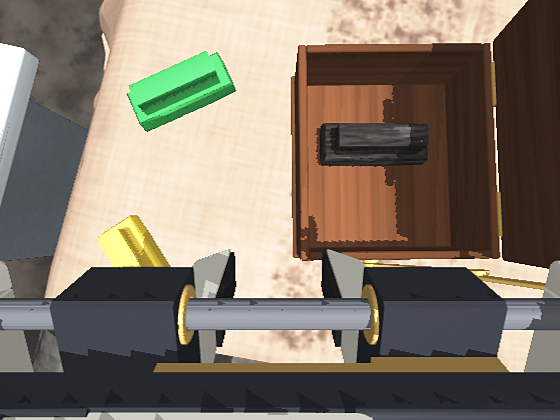

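View pics/scene12.png

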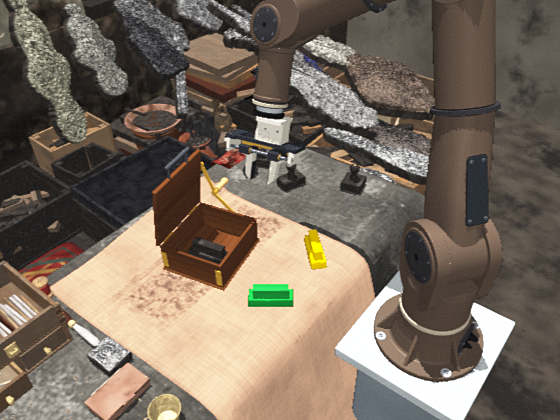

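```bash
python3 -m pendant '[[[-54,0,-14.8,0,0,0,0.1],[-54.5,50,-14.8,0,0,0,0.1],[-54.5,105,-14.8,0,0,0,0.1],[-54.5,154,-14.8,0,0,0,0.1],[-54.5,154,-14.8,0,0,0,0.1],[-54.5,154,-14.8,0,0,0,0.1]]]'
python3 -c "
from h import *
st();save('scene','scene13.png');save('wrist','wrist13.png');save('side','side13.png')
row(knob(2.39),tilt(.35),False)
a=cv2.imread('pics/scene13.png')[100:250,140:300]
cv2.imwrite('pics/c13.png',cv2.resize(a,None,fx=4,fy=4,interpolation=cv2.INTER_CUBIC))
"
```

```text
clock: 17.15
position: [0.6698, -0.0851, 0.384]
ee_rot: [-1.782, -2.225, -0.315]
force: [-0.6, 0.9, -0.1]
width: 0.451
t 17.15 tcp [ 0.6698 -0.0851  0.384 ] gp [ 0.6577 -0.0319  0.2347] F [-0.6  0.9 -0.1] w 0.451 q [ 0.47  0.65 -0.58  1.37 -0.01  1.28  0.2 ] yY [ 0.976  0.218 -0.001] z [-0.076  0.335 -0.939]
row mm [-37.    1.1 103.9] rot [-0.  0. -0.]
```

View pics/wrist13.png

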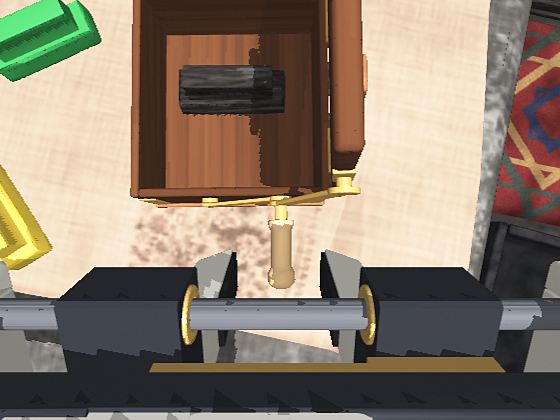

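View pics/c13.png

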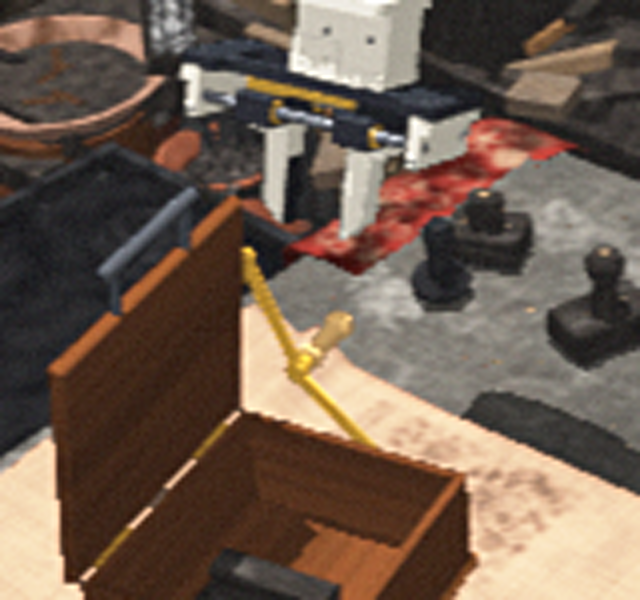

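```bash
python3 -c "
from h import *
for uv in [(281,225),(280,253),(280,278)]:
    p=plane('wrist',uv,.125); print(p.round(4), R.from_euler('z',-Y).apply(p-C).round(4))
s=arm.observe()
T=camera_model('wrist')['T_tool_cam']
Rt=R.from_rotvec(s['ee_rot']).as_matrix()
q=T[:3,:3].T@(Rt.T@(knob(2.39,0)-s['position'])-T[:3,3]);print(q[:2]/q[2]*346.6+[278.1,210.6])
"
```

```text
[ 0.653  -0.0031  0.125 ] [ 0.0455 -0.127   0.125 ]
[ 0.6569 -0.0242  0.125 ] [ 0.0447 -0.1485  0.125 ]
[ 0.661  -0.0427  0.125 ] [ 0.0447 -0.1674  0.125 ]
[279.61557965 255.06513013]
```

```bash
python3 -m pendant '[[[-18,1,50,0,0,0,0.1],[-32,1,88,0,0,0,0.1],[-37,1,104,0,0,0,0.1],[-37,1,104,0,0,0,0.1],[-37,1,104,0,0,0,1],[-37,1,104,0,0,0,1],[-37,1,104,0,0,0,1],[-37,1,104,0,0,0,1]]]' 20
python3 -c "
from h import *
st();save('scene','scene14.png');save('wrist','wrist14.png')
def tab(t0,ths):
    for t in ths:
        dx=-91*(np.cos(t)-np.cos(t0));u=91*(np.sin(t)-np.sin(t0));print(round(t,2),[round(v,1) for v in(.343*u,dx,-.939*u)])
tab(2.39,[2.3,2.2,2.1,2.0,1.9,1.8,1.7,1.6,1.5,1.4,1.3,1.2,1.1,1.0])
"
```

```text
clock: 18.3
position: [0.6711, -0.084, 0.2753]
ee_rot: [-1.784, -2.226, -0.317]
force: [-1.2, -1.1, 6.3]
width: 0.198
t 18.30 tcp [ 0.6711 -0.084   0.2753] gp [ 0.6594 -0.0308  0.1259] F [-1.2 -1.1  6.3] w 0.198 q [ 0.46  0.75 -0.56  1.48  0.03  1.08  0.22] yY [0.976 0.217 0.001] z [-0.073  0.335 -0.939]
2.3 [np.float64(2.0), np.float64(-5.9), np.float64(-5.4)]
2.2 [np.float64(3.9), np.float64(-12.9), np.float64(-10.7)]
2.1 [np.float64(5.6), np.float64(-20.5), np.float64(-15.4)]
2.0 [np.float64(7.1), np.float64(-28.6), np.float64(-19.4)]
1.9 [np.float64(8.2), np.float64(-37.1), np.float64(-22.5)]
1.8 [np.float64(9.1), np.float64(-45.8), np.float64(-24.9)]
1.7 [np.float64(9.6), np.float64(-54.8), np.float64(-26.4)]
1.6 [np.float64(9.9), np.float64(-63.8), np.float64(-27.1)]
1.5 [np.float64(9.8), np.float64(-72.9), np.float64(-26.9)]
1.4 [np.float64(9.4), np.float64(-82.0), np.float64(-25.9)]
1.3 [np.float64(8.8), np.float64(-90.8), np.float64(-24.0)]
1.2 [np.float64(7.8), np.float64(-99.5), np.float64(-21.3)]
1.1 [np.float64(6.5), np.float64(-107.8), np.float64(-17.8)]
1.0 [np.float64(5.0), np.float64(-115.7), np.float64(-13.6)]
```

View pics/wrist14.png

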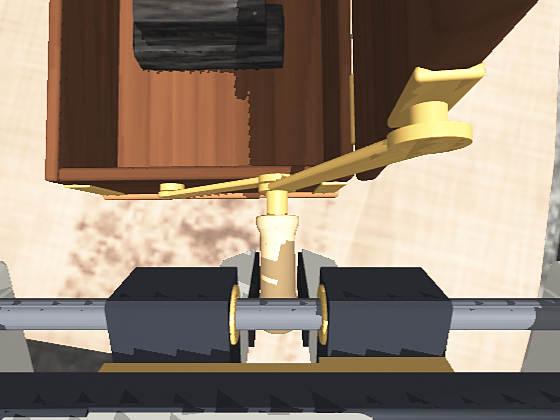

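View pics/scene14.png

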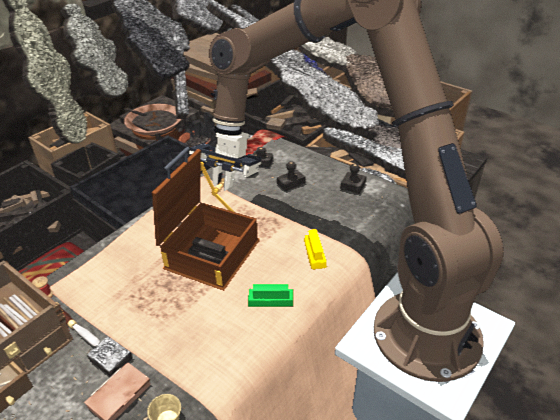

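```bash
python3 -m pendant '[[[1,-3,-2.7,0,0,0,1],[2,-5.9,-5.4,0,0,0,1],[3,-9.4,-8,0,0,0,1],[3.9,-12.9,-10.7,0,0,0,1],[4.8,-16.7,-13,0,0,0,1],[5.6,-20.5,-15.4,0,0,0,1],[7.1,-28.6,-19.4,0,0,0,1],[7.1,-28.6,-19.4,0,0,0,1]]]' 30
python3 -c "
from h import *
st();save('scene','scene15.png');save('wrist','wrist15.png')"
```

```text
clock: 19.4
position: [0.6447, -0.09, 0.2973]
ee_rot: [-1.787, -2.228, -0.324]
force: [8.4, 0.4, 6.8]
width: 0.196
t 19.40 tcp [ 0.6447 -0.09    0.2973] gp [ 0.634  -0.0366  0.1479] F [8.4 0.4 6.8] w 0.196 q [ 0.5   0.69 -0.57  1.53  0.02  1.08  0.24] yY [0.976 0.216 0.007] z [-0.067  0.336 -0.94 ]
```

View pics/wrist15.png

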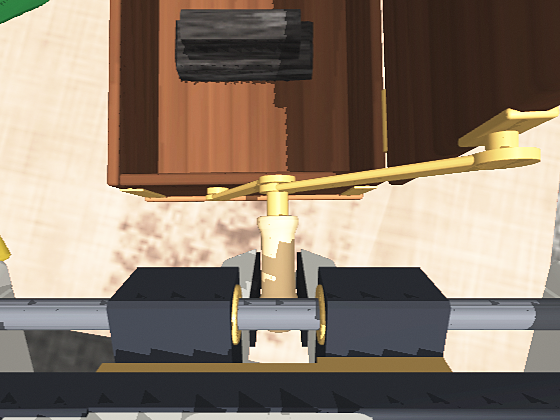

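View pics/scene15.png

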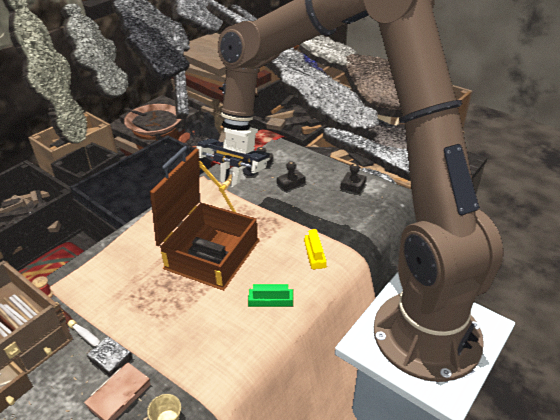

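```bash
python3 -m pendant '[[[1.1,-8.5,-3.1,0,0,0,1],[2,-17.2,-5.5,0,0,0,1],[2.5,-26.2,-7,0,0,0,1],[2.8,-35.2,-7.7,0,0,0,1],[2.7,-44.3,-7.5,0,0,0,1],[2.3,-53.4,-6.5,0,0,0,1],[1.7,-62.2,-4.6,0,0,0,1],[0.7,-70.9,-1.9,0,0,0,1],[-0.6,-79.2,1.6,0,0,0,1],[-2.1,-87.1,5.8,0,0,0,1],[-2.1,-87.1,5.8,0,0,0,1]]]' 30
python3 -c "
from h import *
st();save('scene','scene16.png')
def tab(t0,ths):
    for t in ths:
        dx=-91*(np.cos(t)-np.cos(t0));u=91*(np.sin(t)-np.sin(t0));print(round(t,2),[float(round(v,1)) for v in(.343*u,dx,-.939*u)])
tab(1.0,[.9,.8,.7,.6,.5,.4,.3,.2,.1,0,-.1,-.2,-.26])
"
```

```text
clock: 20.88
position: [0.5572, -0.1096, 0.2882]
ee_rot: [-1.784, -2.224, -0.314]
force: [0.5, -1.3, 2.1]
width: 0.19
t 20.88 tcp [ 0.5572 -0.1096  0.2882] gp [ 0.5451 -0.0564  0.1389] F [ 0.5 -1.3  2.1] w 0.19 q [ 0.62  0.6  -0.6   1.75 -0.01  0.99  0.3 ] yY [ 0.976  0.217 -0.001] z [-0.076  0.335 -0.939]
0.9 [-1.8, -7.4, 5.0]
0.8 [-3.9, -14.2, 10.6]
0.7 [-6.2, -20.4, 16.9]
0.6 [-8.6, -25.9, 23.7]
0.5 [-11.3, -30.7, 30.9]
0.4 [-14.1, -34.6, 38.6]
0.3 [-17.0, -37.8, 46.7]
0.2 [-20.1, -40.0, 54.9]
0.1 [-23.1, -41.4, 63.4]
0 [-26.3, -41.8, 71.9]
-0.1 [-29.4, -41.4, 80.4]
-0.2 [-32.5, -40.0, 88.9]
-0.26 [-34.3, -38.8, 93.9]
```

View pics/scene16.png

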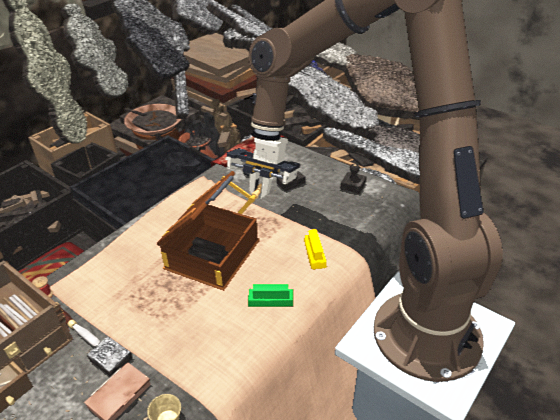

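```bash
python3 -m pendant '[[[-1.8,-7.4,5,0,0,0,1],[-3.9,-14.2,10.6,0,0,0,1],[-6.2,-20.4,16.9,0,0,0,1],[-8.6,-25.9,23.7,0,0,0,1],[-11.3,-30.7,30.9,0,0,0,1],[-14.1,-34.6,38.6,0,0,0,1],[-17,-37.8,46.7,0,0,0,1],[-20.1,-40,54.9,0,0,0,1],[-23.1,-41.4,63.4,0,0,0,1],[-26.3,-41.8,71.9,0,0,0,1],[-29.4,-41.4,80.4,0,0,0,1],[-29.4,-41.4,80.4,0,0,0,1]]]' 30
python3 -c "
from h import *
st();save('scene','scene17.png');save('wrist','wrist17.png');save('side','side17.png')
"
```

```text
clock: 22.42
position: [0.5177, -0.117, 0.2022]
ee_rot: [-1.781, -2.225, -0.317]
force: [5.2, 4.2, 1.1]
width: 0.171
t 22.43 tcp [ 0.5177 -0.117   0.2022] gp [ 0.5058 -0.0635  0.053 ] F [5.2 4.2 1.1] w 0.171 q [ 0.64  0.68 -0.58  1.89  0.03  0.79  0.34] yY [0.976 0.219 0.   ] z [-0.075  0.337 -0.939]
```

View pics/wrist17.png

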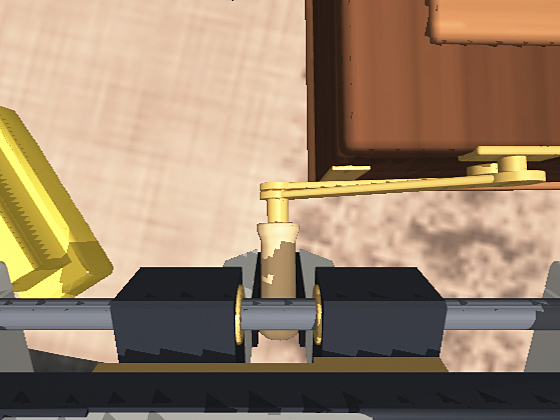

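View pics/side17.png

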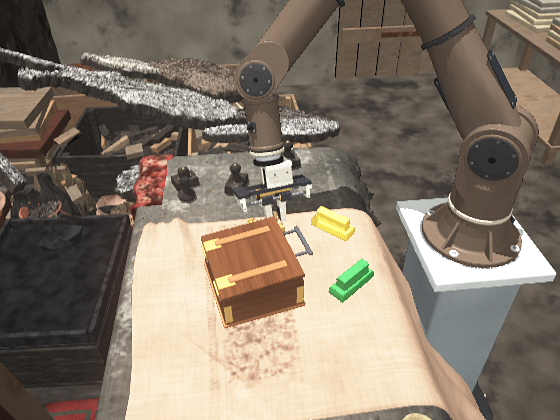

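```bash
python3 -m pendant '[[[0,0,0,0,0,0,0.4],[0,0,0,0,0,0,0.1],[0,0,0,0,0,0,0.1],[17,0,-47,0,0,0,0.1],[34,0,-94,0,0,0,0.1],[51,0,-141,0,0,0,0.3],[51,0,-141,0,0,0,1],[51,0,-141,0,0,0,1]]]'
python3 -c "
from h import *
st();save('side','side18.png')
row(cw(-.05,0,.17),down(Y),False)
"
```

```text
clock: 23.58
position: [0.5171, -0.119, 0.3523]
ee_rot: [-1.784, -2.224, -0.314]
force: [-0.4, -0.6, -1.7]
width: 0.182
t 23.57 tcp [ 0.5171 -0.119   0.3523] gp [ 0.5051 -0.0658  0.203 ] F [-0.4 -0.6 -1.7] w 0.182 q [ 0.7   0.48 -0.65  1.77 -0.06  1.09  0.34] yY [ 0.976  0.217 -0.001] z [-0.076  0.335 -0.939]
row mm [189.9  62.6  93.6] rot [-0.002 -0.351 -0.   ]
```

View pics/side18.png

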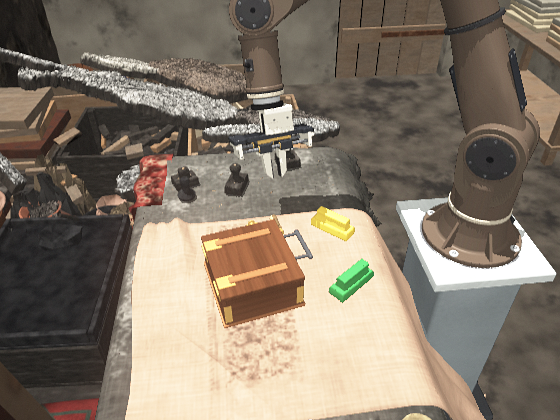

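```bash
python3 -m pendant '[[[48,16,23,0,-0.09,0,1],[95,31,47,0,-0.18,0,1],[142,47,70,0,-0.27,0,1],[190,62.6,93.6,0,-0.351,0,1],[190,62.6,93.6,0,-0.351,0,1],[190,62.6,93.6,0,-0.351,0,1]]]'
python3 -c "
from h import *
st();row(cw(-.05,0,.118),down(Y),False)"
```

```text
clock: 24.38
position: [0.5324, 0.1004, 0.3289]
ee_rot: [-1.962, -2.452, 0.004]
force: [0.5, -1.2, 0.3]
width: 0.004
t 24.38 tcp [0.5324 0.1004 0.3289] gp [0.532  0.1002 0.1699] F [ 0.5 -1.2  0.3] w 0.004 q [ 0.11  0.44 -0.53  1.84  0.27  0.94 -0.32] yY [ 0.976  0.219 -0.003] z [-0.003 -0.001 -1.   ]
row mm [-0.2 -0.1 51.9] rot [-0.003  0.001  0.002]
```

```bash
python3 -m pendant '[[[0,0,20,0,0,0,1],[0,0,35,0,0,0,1],[0,0,42,0,0,0,1],[0,0,46,0,0,0,1],[0,0,50,0,0,0,1],[0,0,53,0,0,0,1],[0,0,56,0,0,0,1],[0,0,56,0,0,0,1]]]'
python3 -c "
from h import *
st()"
```

```text
clock: 25.38
position: [0.5329, 0.1006, 0.2753]
ee_rot: [1.964, 2.45, -0.0]
force: [-4.0, -2.1, 11.6]
width: 0.008
t 25.38 tcp [0.5329 0.1006 0.2753] gp [0.5331 0.1005 0.1163] F [-4.  -2.1 11.6] w 0.008 q [ 0.08  0.5  -0.5   1.89  0.32  0.83 -0.37] yY [0.976 0.218 0.001] z [ 0.001 -0.001 -1.   ]
```

```bash
python3 -m pendant '[[[0,0,2,0,0,0,1],[0,0,4,0,0,0,1],[0,0,4,0,0,0,1]]]'
python3 -c "
from h import *
st()"
python3 -m pendant '[[[0,0,-30,0,0,0,1],[0,0,-80,0,0,0,1],[0,0,-140,0,0,0,1],[0,-60,-190,0,0,0,1],[0,-60,-190,0,0,0,1]]]'
python3 -c "
from h import *
st();save('wrist','wrist19.png');save('side','side19.png');save('scene','scene19.png')"
```

```text
clock: 25.75
position: [0.5327, 0.101, 0.2747]
ee_rot: [1.962, 2.448, -0.0]
force: [-18.7, -6.6, 54.9]
width: 0.004
t 25.75 tcp [0.5327 0.101  0.2747] gp [0.5332 0.1006 0.1157] F [-18.7  -6.6  54.9] w 0.004 q [ 0.08  0.5  -0.5   1.89  0.33  0.83 -0.37] yY [0.976 0.218 0.002] z [ 0.003 -0.002 -1.   ]
clock: 26.38
position: [0.4727, 0.0879, 0.4629]
ee_rot: [1.962, 2.449, 0.003]
force: [1.1, -0.1, -0.5]
width: 0.004
t 26.38 tcp [0.4727 0.0879 0.4629] gp [0.4734 0.0878 0.3039] F [ 1.1 -0.1 -0.5] w 0.004 q [ 0.21  0.21 -0.59  1.79  0.13  1.18 -0.2 ] yY [0.976 0.218 0.004] z [ 0.004 -0.001 -1.   ]
```

View pics/wrist19.png

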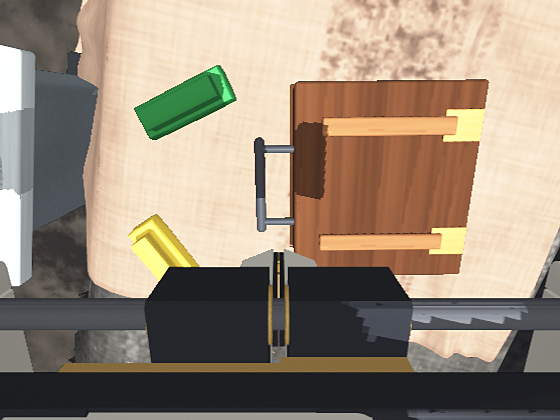

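View pics/side19.png

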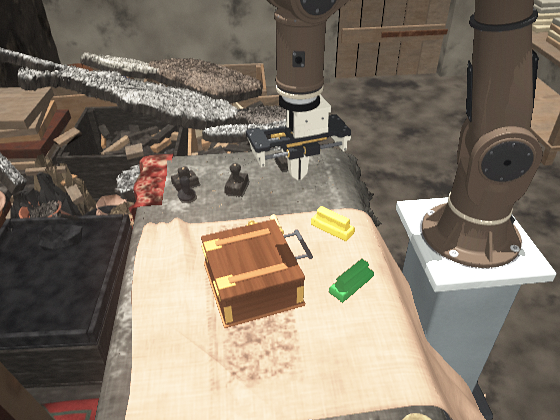

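View pics/scene19.png

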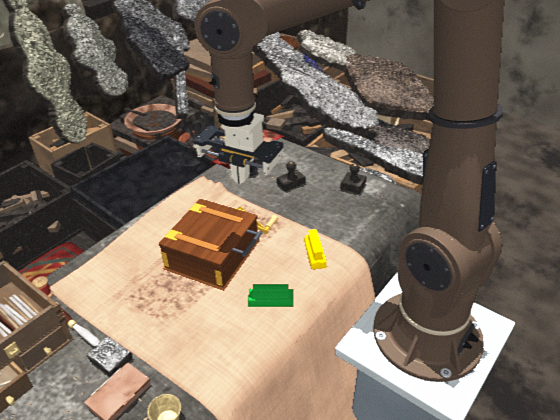

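Run:
```python
from h import *
for n in('side','scene'):
    a=cv2.imread(f'pics/{n}0.png').astype(int);b=cv2.imread(f'pics/{n}19.png').astype(int)
    m=np.abs(a-b).sum(2); sl=(slice(200,300),slice(160,310))
    print(n,(m[sl]>90).sum())
print(arm.sign_off())
```

```text
side 559
scene 706
the job is handed in; nothing more can be done
None
```

I carried out every step and handed the job in at about 26 s of the 69 s allowed. No verdict was reported.

- **Lid opened:** I raised the lid by its bar until the stay locked, then let go. The pictures showed the knee bent past straight and the lid standing free.
- **Block placed:** I put the dark long block upright on the case floor and let it go with the lid locked open. The wrist picture showed it clear of the walls. I did not measure its exact pose.
- **Lid closed:** I drew the knob up and forward, and the knee folded. I led the lid nearly shut by the knob, then pressed it down from above.

**Last checks:**
- **Lid shut:** The fingertips stopped at z of about 0.097 m, which is the height of the shut lid's top, against a firm stop. The final pictures show the lid shut and the gripper clear of everything.
- **Pressing force:** My last press reached about 55 N along z at the fingertips. That is under the 120 N wrist limit. It is over 40 N, but I read that limit as applying to the arm and gripper body, not the fingers.
- **Image comparison:** Comparing the final pictures with the first ones gave 559 changed pixels (side view) and 706 (scene view) around the case. I did not track down the cause before handing in; shadow and the moved arm may account for some of it, so this check is inconclusive.
- **Other blocks:** I saw nothing touch the knob-handled blocks. They look unmoved in the pictures, but I did not measure them again.

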